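# Hang the sizing gauge on its spring hook, scale outward

## Robot

A 6-joint arm with a two-finger parallel gripper is mounted at the origin on a cart in front of the work surface, level with it; the furniture and walls round the work are solid. World frame = base frame: x ahead of the robot, y to its left, z up, the work surface at z = 0. Lengths are in mm, angles in rad, forces in N, time in s.
With the tool pointing down it reaches from about 275 to 825 mm from the base axis. Payload 5.2 kg.
Tool frame: the origin (TCP) lies at the very end of the fingers, on their centre line; the grasp point (between the pads) lies ctrl.grasp_offset behind it (ctrl.grasp_offset is the distance from the TCP to the grasp point, in mm); z points along the fingers, y is the direction in which the jaws open and shut (so a half turn about z gives the same grasp; the last joint's range is limited). The gripper opens to 93 mm and grips with 3 to 60 N. Pads are 15 mm wide; open, the fingers measure 128 mm over their backs; the gripper's body (75 mm by 188 mm) begins 65 mm behind the grasp point.
Start: joints at [-1.456, 0.259, 1.535, -0, 1.348, -0.203], TCP at [171.884, -522.457, 218.653] pointing down, gripper open.
Joint ranges: [-3.14, 3.14], [-0.91, 2.08], [0.19, 2.58], [-1.22, 4.36], [0.22, 2.71], [-3.12, 3.12]. Speed limits (rad/s): [2.57, 2.57, 3.14, 3.14, 3.14, 3.14].

## Interface

Orientations are given as a 3x3 rotation matrix whose columns are the frame's x, y, z axes.
In Python, from station import ctrl, cams, finish_job gives the robot as it stands.
- The arm moves only by the tool arm_command, never from a script. Its argument "series" is a list of rows, each an object of numbers: "tx", "ty", "tz": the shift along the tool's x, y, z in cm; "spin": the turn about the tool's z in degrees. A call has 1 to 20 rows; each row is the pose to reach, as a shift and turn from the pose measured when the call began, along the tool's axes at that moment; what a row does not reach only later rows make up. A row lasts 1/10 s, in which the tool goes at most 50 mm and 8.59 degrees, less where a joint would pass 70% of its speed; a pose out of reach is approached as far as the arm can. A call with a gripper value outside its range is refused whole. "claw" is the finger opening in cm, from 0 to 9.3, set as the call begins (left out, the last holds). The fingers move at their own pace and stop on an object; "force" is the grip in N (left out, the last holds). Time passes only in rows, so rows that repeat a pose let the fingers close. It gives the time, the measured TCP pose, the force and the opening at its end, in the units of the state.
- ctrl.observe(): the state, without advancing time (a new reading comes with each control period).
- cams.get_image(name): name is "scene" or "top" or "wrist"; returns the picture (400x640x3 uint8, red, green, blue); there is no depth.
- cams.camera_info(name): a dict with "mtx" (3x3 intrinsics, pixels), "eye" and "rotation" of the camera in the world. Camera axes: x right, y down, z forward; pixel columns grow to the right and rows downward; lengths in mm; the calibration is good to about 2 mm. A picture is of the moment at which its call begins: read the wrist's pose just before it. camera_info takes no time and is no camera call; for the wrist camera it gives the pose at the moment of the call.
- finish_job(): hands the job in, once; it reports no verdict.
The state is a dict: "clock": time; "q": joint angles; "qvel": joint speeds; "joint_torque": joint torques, N m; "tcp_pos": TCP position; "orientation": TCP orientation; "contact_force": force on the tool from outside, world axes, zero at the start; "ft_torque": the same for the moment, N m; "grip_width": finger opening in mm.
Only numpy, scipy, OpenCV 4.12 (cv2) and the standard library are available. Lean on these libraries where they do the work, as an engineer would, in place of code of your own. Each camera call takes 0.05 s, during which the arm holds its last target.

## Task

Take the graduated gauge plate out of its wooden rest and hang it by its keyhole on the headed hook of the blue-based stand, with the white graduated face pointing outward, away from the post: pass the hook's head through the wide mouth of the keyhole, press the plate back gently against the spring buffer, slide it down until the hook's neck is fully home at the end of the narrow slot, and let go so that it hangs straight. Feel for the buffer and the end of the slot and never press the gauge against the stand with more than about 15 N; leave the red tin, the charcoal block and the round tin where they are.

Things in the scene. Friction and masses are not known exactly. Their poses are not given: they have to be found in the camera images.
- gauge: loose rigid plate, 10 mm thick (x), 56 mm wide (y), 110 mm tall (z), 0.11 to 0.22 kg. Origin: centre of its bottom end; z up the plate. -x face: the marked one, white with black graduations along both edges and a red bar near the bottom; +x face: plain dark grey. Grip it across its 10 mm from above within its top 26 mm: there the fingers clear the stand when it hangs.
- gauge_mouth (a point): centre of the mouth of the gauge's keyhole, which goes through along x: mouth 21 mm wide (y), from 38 to 56 mm above the gauge's bottom; above it a slot 9 mm wide, from 56 to 68 mm. This point is 47 mm above the bottom, mid thickness; axes as the gauge's
- gauge_seat (a point): where the axis of the hook's neck lies when fully home in the slot, 65.5 mm above the gauge's bottom (18.5 mm above the mouth's centre), mid thickness; axes as the gauge's
- gauge_rest: fixed wooden block 60 (x) x 94 (y) x 40 mm (z), origin at the centre of its underside. The gauge stands upright in its slot, 14 mm (x) x 64 mm (y), whose floor is 15 mm above the bench. It may stand at any yaw, so the marked face may point any way.
- hook_stand: fixed: blue base 76 x 76 x 12 mm, round post, clamp block 26 mm square with its top 132 mm above the bench. Origin: centre of the base's underside. From the block a level steel rod 5 mm thick runs outward (-x) at y = 0, 125 mm up, to a brass head 14 mm across and 4 mm thick. Rod, head and buffer are rigidly clamped, but at a reach that differs (head's back 50 to 90 mm from the origin).
- hook_axis (a point): point on the rod's axis, fixed to the stand 70 mm outward (-x) of its origin, 125 mm above the bench: the mean place of the back of the hook's head. The true place is up to 20 mm farther in or out, differs each time and is not measured: find the buffer by touch. Axes as the stand's.
- buffer_rest (a point): mean place of the buffer's face on the rod's axis (true place as for hook_axis, always 9 mm behind the head's back). Orange buffer 34 mm wide, from 22 mm below to 6 mm above the axis; slides back (+x) on a spring: gives at 1.5 N, 5.4 N at the end of its 3 mm travel, then rigid. The 10 mm plate must press it back over 1 mm to pass behind the head; then it is clamped and won't slide down by itself.
- coffee_tin: loose red tin, 56 mm across, 58 mm tall, origin under its centre; a bystander
- charcoal_block: loose dark brown block 35 x 47 x 35 mm, origin under its centre; a bystander
- round_tin: loose flat white-grey tin, 39 mm across, 13 mm tall, origin under its centre; a bystander

How it is judged (in metres and radians):
On the way:
1. the gauge has been lifted clear of its rest (its bottom at least 40 mm above the rest's underside) (z of gauge in the frame of gauge_rest above 0.04 m), for 0.2 s.
At the end, for the whole second after the job is handed in: The gauge hangs at rest on the hook, the neck within 3 mm of home at the slot's end and within 4 mm sideways, the plate behind the head (on the rod, wherever its reach has put it), upright within 0.1 rad and square to the rod within 0.12 rad, its graduated face outward, away from the post (z of gauge_seat in the frame of hook_axis between -0.003 and 0.003 m and y of gauge_seat in the frame of hook_axis between -0.004 and 0.004 m and x of gauge_seat in the frame of hook_axis between -0.017 and 0.028 m and x of hook_stand in the frame of gauge above 0.02 m and angle between the x axis of gauge and the x axis of hook_stand, either way round below 0.12 rad and angle between gauge's own z axis and vertical below 0.1 rad and linear speed of gauge below 0.02 m/s); the robot touches nothing.
It fails at once if the gauge is pressed against the stand with more than 16 N (contact force between gauge and hook_stand above 16 N).
It fails at once if a bystander is moved by more than 20 mm (distance of any of coffee_tin, charcoal_block, round_tin from where it was at the start of the episode above 0.02 m).
It also fails if it takes over 53 s, if anything falls off the work surface, if the arm or the gripper's body presses on something with over 40 N, if the wrist force passes 120 N, or if a joint passes its speed limit or range.

## Working session

There is one attempt and no reset: what is moved stays moved. The work goes in short steps, Python scripts to look and compute and a tool call to move; the robot and the scene stay as the last step left them, time stands still between calls to the robot, and variables do not carry over. Pictures are saved under pics/ and viewed, and the job is handed in when it is done.

Besides the shell and the picture viewer there is one more tool, called after "Call:" by a JSON object that holds its "method" and its "body". arm_command: Moves the arm, as the interface text tells. Its arguments: {"type":"object","properties":{"series":{"type":"array","items":{"type":"object","properties":{"tx":{"type":"number"},"ty":{"type":"number"},"tz":{"type":"number"},"spin":{"type":"number"}}}},"claw":{"type":"number"},"force":{"type":"number"}},"required":["series"]}

```bash
mkdir -p pics; ls; python3 - <<'E'
from station import ctrl, cams
import cv2
s=ctrl.observe(); print({k:(v if not hasattr(v,'tolist') else v.tolist()) for k,v in s.items()}, ctrl.grasp_offset)
for n in ("scene","top","wrist"):
    i=cams.camera_info(n); print(n,i)
    cv2.imwrite(f"pics/{n}0.png",cams.get_image(n)[:,:,::-1])
E
```

```text
pics
{'clock': 0.0, 'q': [-1.4557877544251, 0.25933616405413934, 1.5360729391730135, 2.2771476309228525e-05, 1.348004941043009, -0.20281554757314038], 'qvel': [-0.000927025871109437, 0.0006572350678285414, -0.001187021257714945, -3.3464080576177814e-05, -2.1641455630266455e-05, -0.0012657389082770575], 'joint_torque': [-0.0024344999837921932, -43.73068928718567, -28.4000426530838, 0.07163664093241096, 0.04146252991631627, -0.00013305780157679692], 'tcp_pos': [171.83348635228165, -521.8950471808761, 217.82546690050347], 'orientation': [[0.9499192445503899, 0.31249543017742193, -0.00018695198465095372], [0.31249524445144133, -0.9499175960013145, 0.0018119057142141305], [0.0003886232757769571, -0.0017795857133869881, -0.9999983410219431]], 'contact_force': [0.40881258107814417, 0.25161334446731837, 0.5397083648592811], 'ft_torque': [-0.011979710776417195, 0.03885467972630893, 0.02811041266608455], 'grip_width': 92.91337294661577} 18.8
scene {'mtx': array([[439.10454202,   0.        , 315.27350379],
       [  0.        , 439.10454202, 201.14232166],
       [  0.        ,   0.        ,   
[... 337 characters left out ...]
64625],
       [  0.        ,   0.        ,   1.        ]]), 'eye': array([442.47243977, 178.01089813, 954.56014371]), 'rotation': array([[ 0.01137736, -0.99954515,  0.02792939],
       [-0.99990031, -0.01113896,  0.00867675],
       [-0.00836169, -0.02802532, -0.99957224]])}
wrist {'mtx': array([[290.21135917,   0.        , 317.7557104 ],
       [  0.        , 290.21135917, 202.58968346],
       [  0.        ,   0.        ,   1.        ]]), 'eye': array([ 250.73489792, -495.70731361,  384.81308409]), 'rotation': array([[ 3.11376258e-01, -9.08085269e-01, -2.80046373e-01],
       [-9.50286531e-01, -2.97727652e-01, -9.11797896e-02],
       [-5.78525107e-04,  2.94515518e-01, -9.55646522e-01]])}
```

View pics/scene0.png

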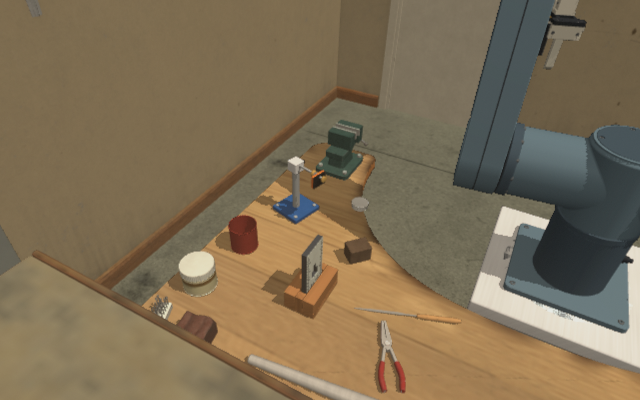

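View pics/top0.png

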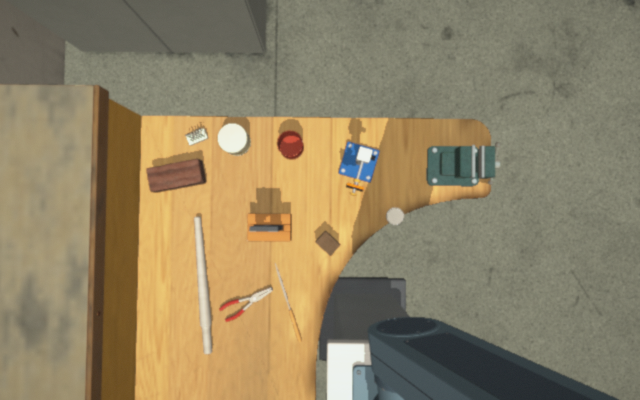

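View pics/wrist0.png

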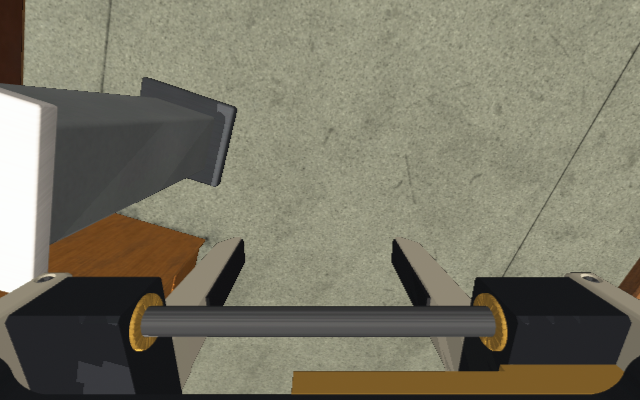

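```bash
python3 - <<'E'
import cv2
a=cv2.imread("pics/scene0.png");b=cv2.imread("pics/top0.png")
def c(im,x0,y0,x1,y1,n,f): cv2.imwrite(n,cv2.resize(im[y0:y1,x0:x1],None,fx=f,fy=f,interpolation=cv2.INTER_CUBIC))
c(a,220,140,380,260,"pics/s_c1.png",5)
c(a,260,220,380,320,"pics/s_c2.png",6)
c(b,230,120,390,240,"pics/t_c1.png",5)
E
```

```text
(no output)
```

View pics/s_c1.png

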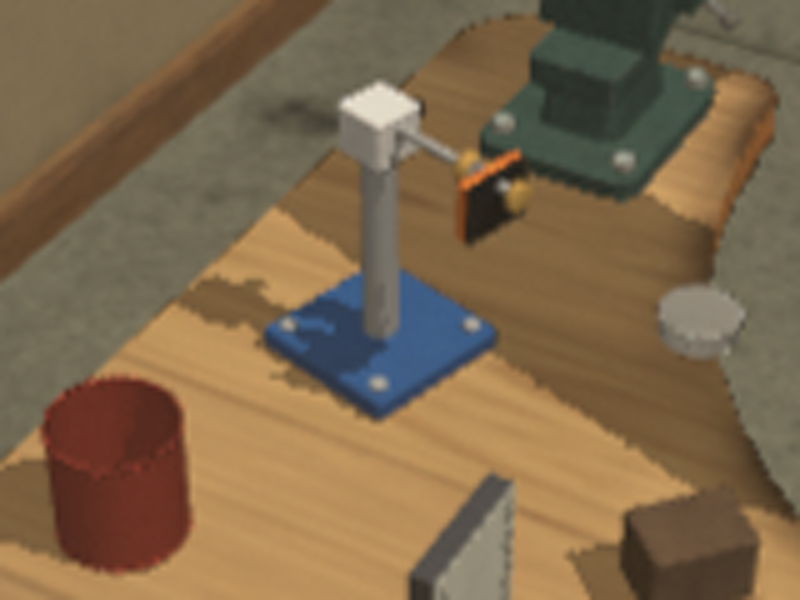

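View pics/s_c2.png

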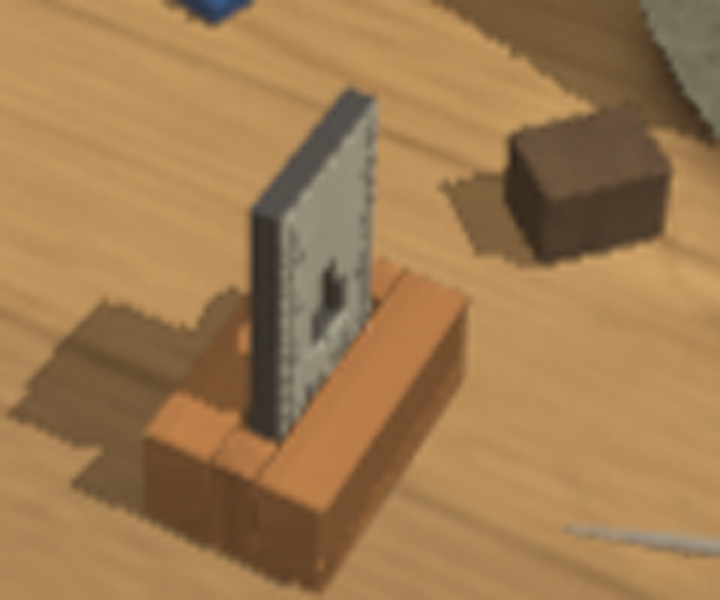

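View pics/t_c1.png

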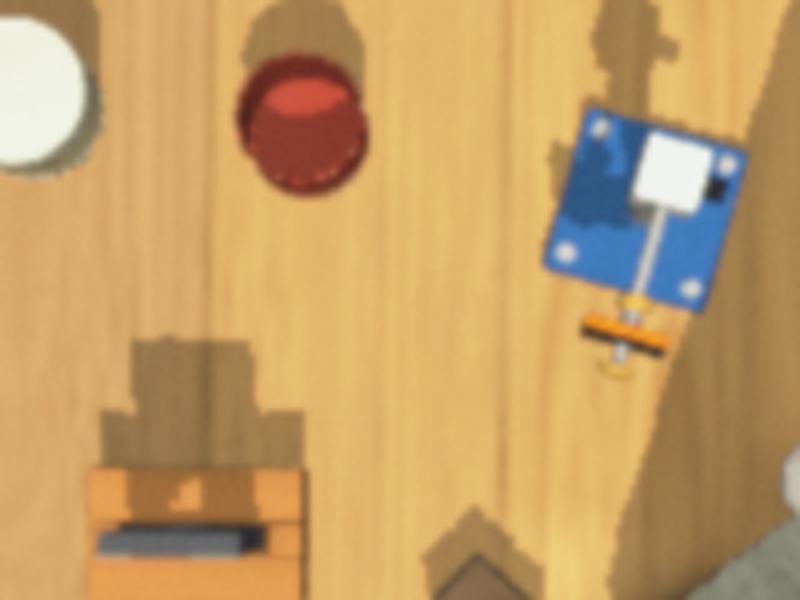

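```bash
cat > h.py <<'E'
import numpy as np, cv2
def ray(info,px):
    K=info["mtx"];d=info["rotation"]@np.linalg.solve(K,np.array([px[0],px[1],1.0]));return info["eye"],d/np.linalg.norm(d)
def onz(info,px,z):
    e,d=ray(info,px);return e+d*(z-e[2])/d[2]
def tri(obs):
    A=np.zeros((3,3));b=np.zeros(3);R=[]
    for i,p in obs:
        e,d=ray(i,p);P=np.eye(3)-np.outer(d,d);A+=P;b+=P@e;R.append((P,e))
    x=np.linalg.solve(A,b);return x,[float(np.linalg.norm(P@(x-e))) for P,e in R]
def proj(info,X):
    c=info["rotation"].T@(np.asarray(X,float)-info["eye"]);u=info["mtx"]@c;return u[:2]/u[2]
def crop(im,x0,y0,x1,y1,n,f): cv2.imwrite(n,cv2.resize(im[y0:y1,x0:x1],None,fx=f,fy=f,interpolation=cv2.INTER_CUBIC))
E
python3 - <<'E'
from station import cams
from h import *
S=cams.camera_info("scene");T=cams.camera_info("top")
s1=lambda x,y:(220+(x-2)/5,140+(y-2)/5); s2=lambda x,y:(260+(x-2.5)/6,220+(y-2.5)/6); t1=lambda x,y:(230+(x-2)/5,120+(y-2)/5)
np.set_printoptions(precision=1,suppress=True)
# gauge top corners scene: left-near (252,208) left-front(282,215) far (375,97) far-back(348,90); top view top face: (97,532)-(245,532)-(243,555)-(97,555)
for n,a,b in [("g+y back",s2(252,208),t1(97,532)),("g+y front",s2(282,215),t1(97,556)),("g-y front",s2(377,97),t1(240,556)),("g-y back",s2(350,89),t1(244,532)),
 ("head",s1(517,190),t1(615,368)),("block top",s1(380,105),t1(675,168)),("buf R end",s1(520,155),t1(668,345)),("buf L end",s1(463,185),t1(583,322))]:
    print(n,*tri([(S,a),(T,b)]))
for p in [(597,105),(745,152),(705,312),(545,268)]: print("base",onz(T,t1(*p),12))
for p in [(497,333),(380,412),(265,333)]: print("baseS",onz(S,s1(*p),12))
for p in [(90,468),(305,468)]: print("rest top",onz(T,t1(*p),40))
E
```

```text
g+y back [413.6 317.5 126.1] [0.13295385180832392, 0.1329538518083348]
g+y front [404.4 317.1 127.7] [0.007351264966649511, 0.007351264966520747]
g-y front [405.  261.2 125.2] [0.03913597636347655, 0.039135976363602866]
g-y back [414.3 260.  123. ] [0.0015610376713257664, 0.001561037671570924]
head [480.7 114.9 128.9] [0.30264155805921317, 0.30264155805934134]
block top [558.6  91.7 130.3] [0.6294815928730494, 0.6294815928732076]
buf R end [490.   94.4 130.3] [0.43916269874481034, 0.4391626987446169]
buf L end [498.2 127.8 133. ] [0.21412411024613773, 0.21412411024622793]
base [603.9 114.9  12. ]
base [583.4  48.4  12. ]
base [511.3  65.7  12. ]
base [530.3 137.5  12. ]
baseS [510.4  70.7  12. ]
baseS [528.7 143.1  12. ]
baseS [600.6 122.5  12. ]
rest top [438.5 335.5  40. ]
rest top [439.5 242.   40. ]
```

Call:
{"method": "arm_command", "body": {"series": [{"tx": 4, "ty": -4, "tz": -1, "spin": -5}, {"tx": 8, "ty": -8, "tz": -2, "spin": -10}, {"tx": 12, "ty": -12, "tz": -3, "spin": -15}, {"tx": 16, "ty": -16, "tz": -3.2, "spin": -20}, {"tx": 20, "ty": -20, "tz": -3.2, "spin": -25}, {"tx": 24, "ty": -24, "tz": -3.2, "spin": -30}, {"tx": 28, "ty": -28, "tz": -3.2, "spin": -35}, {"tx": 32, "ty": -32, "tz": -3.2, "spin": -40}, {"tx": 36, "ty": -36, "tz": -3.2, "spin": -45}, {"tx": 40, "ty": -40, "tz": -3.2, "spin": -50}, {"tx": 43, "ty": -43, "tz": -3.2, "spin": -53}, {"tx": 46, "ty": -46, "tz": -3.2, "spin": -55}, {"tx": 48, "ty": -48, "tz": -3.2, "spin": -56}, {"tx": 49.5, "ty": -49.5, "tz": -3.2, "spin": -56}, {"tx": 50, "ty": -50, "tz": -3.2, "spin": -56}, {"tx": 50, "ty": -50, "tz": -3.2, "spin": -56}, {"tx": 50, "ty": -50, "tz": -3.2, "spin": -56}, {"tx": 50, "ty": -50, "tz": -3.2, "spin": -56}]}}

```text
clock: 1.95
tcp_pos: [490.0, 107.6, 250.8]
orientation: [[0.274, 0.962, -0.001], [0.962, -0.274, 0.001], [0.001, -0.001, -1.0]]
contact_force: [-0.1, -0.3, -0.9]
grip_width: 93.0
```

```bash
cat > look.py <<'E'
import sys,pickle
from station import ctrl,cams
from h import *
n=sys.argv[1]
i=cams.camera_info("wrist"); im=cams.get_image("wrist")[:,:,::-1]
s=ctrl.observe()
cv2.imwrite(f"pics/{n}.png",im); pickle.dump(i,open(f"pics/{n}.pkl","wb"))
print(s["clock"],s["tcp_pos"],s["orientation"].round(4).tolist() if hasattr(s["orientation"],'round') else s["orientation"],s["contact_force"],s["grip_width"],np.abs(s["qvel"]).max())
E
python3 look.py w1
```

```text
2.0 [490.14960187 107.58427882 250.96253467] [[0.2742, 0.9617, -0.0002], [0.9617, -0.2742, 0.001], [0.0009, -0.0005, -1.0]] [-0.3779185  -0.27723663 -0.82346608] 93.05684265273672 0.003556057941510673
```

View pics/w1.png

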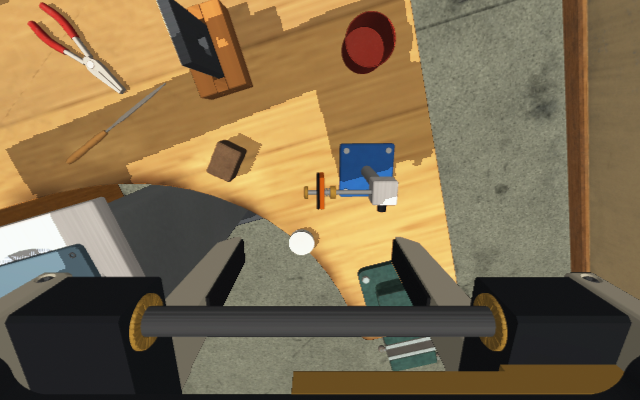

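Call:
{"method": "arm_command", "body": {"series": [{"tx": 2, "tz": 2}, {"tx": 4, "tz": 4}, {"tx": 4, "tz": 5.5}, {"tx": 4, "tz": 6}, {"tx": 4, "tz": 6}, {"tx": 4, "tz": 6}]}}

```text
validation failed for argument at $.se...
```

```bash
python3 look.py w2; python3 - <<'E'
from h import *
for n in("w1","w2"):
    im=cv2.imread(f"pics/{n}.png"); crop(im,280,120,420,300 if n=="w2" else 230,f"pics/{n}c.png",3 if n=="w2" else 5)
E
```

```text
2.05 [490.2652299  107.64239499 251.0511995 ] [[0.2744, 0.9616, 0.0], [0.9616, -0.2744, 0.0011], [0.0011, -0.0003, -1.0]] [ 0.98355075  0.32184099 -0.45820579] 92.91909603172262 0.004458281155854195
```

View pics/w1c.png

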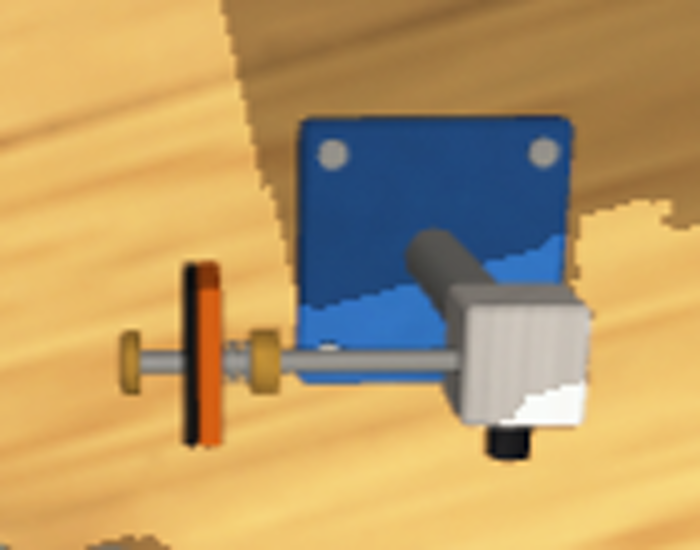

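View pics/w2.png

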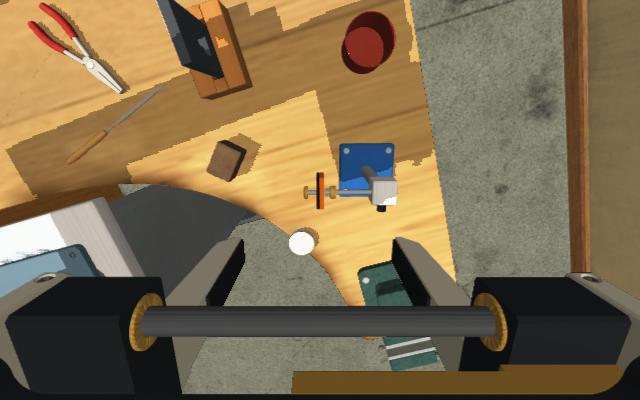

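The first move call was refused, apparently because every row must carry all its keys. The w1 view shows the brass head at (306,191), the buffer at (320,190) and the block at (383,190). I'll resend the move with full rows.

Call:
{"method": "arm_command", "body": {"series": [{"tx": 2, "ty": 0, "tz": 2, "spin": 0}, {"tx": 4, "ty": 0, "tz": 4, "spin": 0}, {"tx": 4, "ty": 0, "tz": 5.5, "spin": 0}, {"tx": 4, "ty": 0, "tz": 6, "spin": 0}, {"tx": 4, "ty": 0, "tz": 6, "spin": 0}, {"tx": 4, "ty": 0, "tz": 6, "spin": 0}]}}

```text
clock: 2.65
tcp_pos: [501.7, 145.5, 191.9]
orientation: [[0.275, 0.961, 0.001], [0.961, -0.275, 0.001], [0.001, 0.001, -1.0]]
contact_force: [0.8, 0.3, 0.9]
grip_width: 92.7
```

```bash
python3 look.py w2; python3 - <<'E'
from h import *
im=cv2.imread(f"pics/w2.png"); crop(im,270,140,430,260,f"pics/w2c.png",5)
E
```

```text
2.7 [501.82593282 145.62683024 192.16178934] [[0.2753, 0.9613, 0.0018], [0.9613, -0.2753, 0.0012], [0.0017, 0.0014, -1.0]] [-0.26154432  0.1884958  -0.93616064] 92.46236820127885 0.0033169335530969777
```

View pics/w2.png

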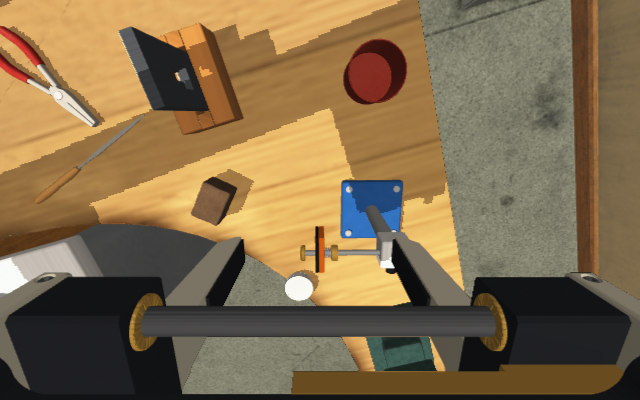

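View pics/w2c.png

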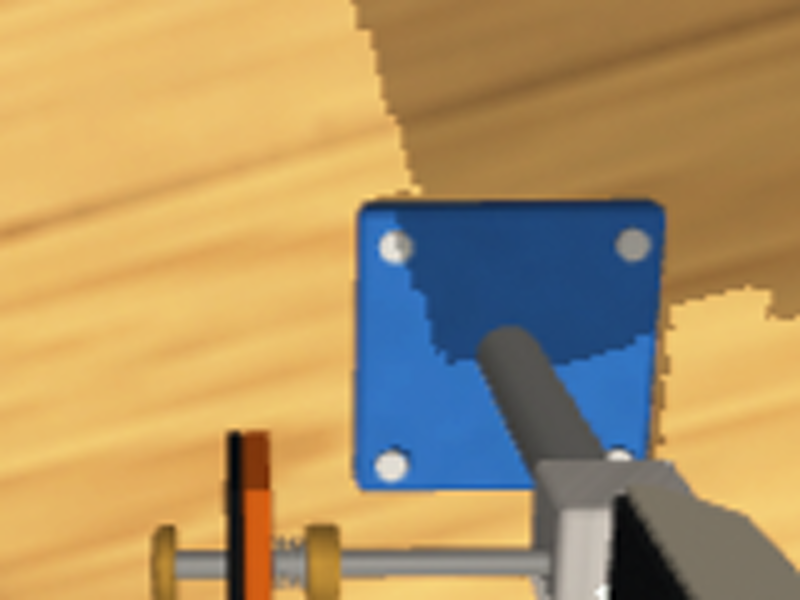

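```bash
python3 - <<'E'
from h import *
import pickle
from station import cams
np.set_printoptions(precision=1,suppress=True)
A=pickle.load(open("pics/w1.pkl","rb"));B=pickle.load(open("pics/w2.pkl","rb"));S=cams.camera_info("scene");T=cams.camera_info("top")
a=lambda x,y:(280+(x-2)/5,120+(y-2)/5); b=lambda x,y:(270+(x-2)/5,140+(y-2)/5)
for n,p,q in [("head back",(142,361),(176,563)),("rod at block",(458,360),(552,561)),("buf face",(184,361),(228,562)),("buf+y top",(219,265),(270,433)),("collar",(264,361),(322,562))]:
    print(n,*tri([(A,a(*p)),(B,b(*q))]), onz(A,a(*p),125), onz(B,b(*q),125))
for p in [(300,118),(571,118)]: print("base",onz(A,a(*p),12))
for p in [(360,203),(665,203),(356,488)]: print("base",onz(B,b(*p),12))
for p in [(467,307),(585,303),(588,424),(465,426)]: print("block",onz(A,a(*p),132))
E
```

```text
head back [481.6 115.1 125.8] [0.256888895881002, 0.25688889588097785] [481.8 114.8 125. ] [481.2 114.8 125. ]
rod at block [545.4  97.1 125.9] [0.21916058970019045, 0.21916058970009777] [545.3  96.9 125. ] [545.7  96.6 125. ]
buf face [490.2 112.4 124.9] [0.015581284041342326, 0.015581284041316744] [490.2 112.4 125. ] [490.2 112.4 125. ]
buf+y top [502.1 125.7 103.4] [0.1081105253469852, 0.1081105253470755] [502.7 130.  125. ] [504.  134.1 125. ]
collar [506.3 107.8 125.1] [0.002875512296776226, 0.002875512296938637] [506.3 107.8 125. ] [506.3 107.8 125. ]
base [531.2 141.1  12. ]
base [602.9 120.5  12. ]
base [531.6 141.9  12. ]
base [603.3 121.2  12. ]
base [511.4  69.   12. ]
block [548.7 109.3 132. ]
block [571.7 103.6 132. ]
block [567.3  78.3 132. ]
block [542.7  84.9 132. ]
```

Call:
{"method": "arm_command", "body": {"series": [{"tx": 2, "ty": -2.3, "tz": -1, "spin": -3}, {"tx": 4.5, "ty": -5.2, "tz": -2, "spin": -8}, {"tx": 7, "ty": -8, "tz": -2.5, "spin": -13}, {"tx": 9.5, "ty": -11, "tz": -2.5, "spin": -16}, {"tx": 11, "ty": -12.7, "tz": -2.5, "spin": -16}, {"tx": 11.2, "ty": -12.9, "tz": -2.5, "spin": -16}, {"tx": 11.2, "ty": -12.9, "tz": -2.5, "spin": -16}, {"tx": 11.2, "ty": -12.9, "tz": -2.5, "spin": -16}]}}

```text
clock: 3.5
tcp_pos: [409.5, 288.0, 217.5]
orientation: [[0.0, 1.0, 0.003], [1.0, -0.0, 0.001], [0.001, 0.003, -1.0]]
contact_force: [0.5, -0.6, 0.2]
grip_width: 93.4
```

```bash
python3 look.py w3
```

```text
3.55 [409.50775809 287.85756619 217.41829043] [[0.0011, 1.0, 0.0025], [1.0, -0.0011, 0.001], [0.001, 0.0025, -1.0]] [-0.5028628   0.81738773 -0.04882153] 92.89291320580163 0.0036630149717337855
```

View pics/w3.png

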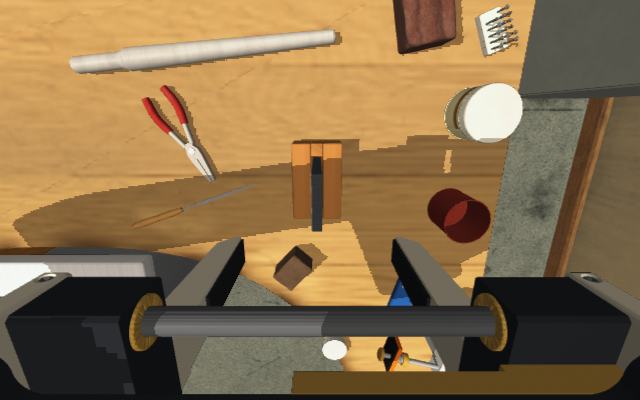

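Call:
{"method": "arm_command", "body": {"series": [{"tx": 0, "ty": 0, "tz": 2, "spin": 0}, {"tx": 0, "ty": 0, "tz": 4, "spin": 0}, {"tx": 0, "ty": 0, "tz": 5, "spin": 0}, {"tx": 0, "ty": 0, "tz": 5, "spin": 0}, {"tx": 0, "ty": 0, "tz": 5, "spin": 0}]}}

```text
clock: 4.05
tcp_pos: [410.3, 287.6, 167.8]
orientation: [[0.002, 1.0, 0.003], [1.0, -0.002, 0.001], [0.001, 0.003, -1.0]]
contact_force: [0.7, -0.0, 0.5]
grip_width: 92.6
```

```bash
python3 look.py w4;  python3 - <<'E'
from h import *
im=cv2.imread("pics/w3.png"); c1=im[130:250,280:355]
im=cv2.imread("pics/w4.png"); c2=im[140:260,280:355]
cv2.imwrite("pics/w34.png",cv2.resize(np.hstack([c1,c2]),None,fx=5,fy=5,interpolation=cv2.INTER_CUBIC))
E
```

```text
4.1 [410.42215425 287.83484995 168.15729277] [[0.0016, 1.0, 0.0036], [1.0, -0.0017, 0.0014], [0.0014, 0.0036, -1.0]] [-0.45620165  0.59633004  0.42734322] 92.79680380838444 0.00895943978935942
```

View pics/w34.png

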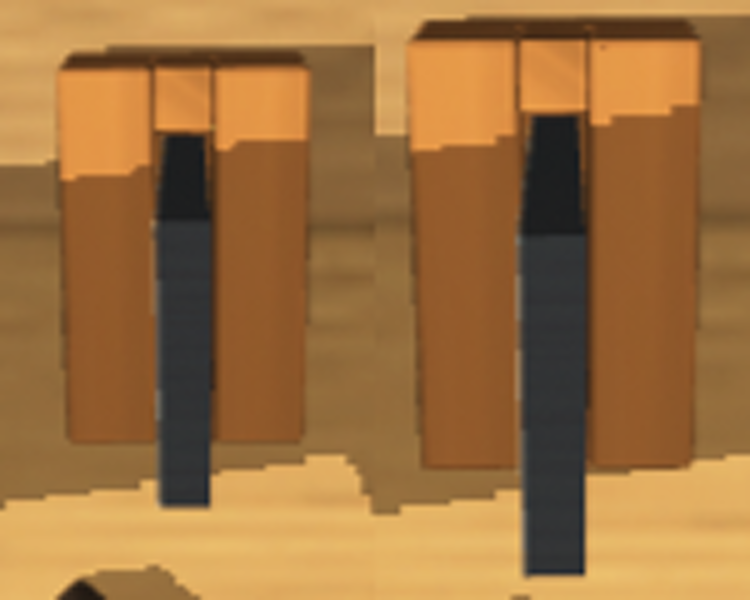

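View pics/w4.png

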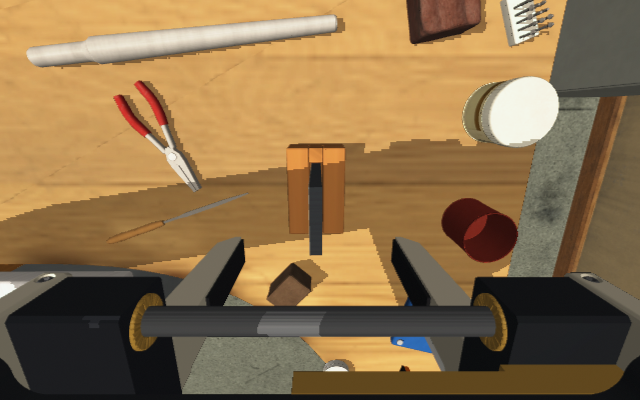

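```bash
python3 - <<'E'
from h import *
import pickle
np.set_printoptions(precision=1,suppress=True)
A=pickle.load(open("pics/w3.pkl","rb"));B=pickle.load(open("pics/w4.pkl","rb"))
a=lambda x,y:(280+(x-2)/5,130+(y-2)/5); b=lambda x,y:(280+(x-2)/5,140+(y-2)/5)
for p,q in [((159,221),(145,235)),((211,221),(211,235)),((161,506),(149,575)),((210,506),(209,575))]:
    print(*tri([(A,a(*p)),(B,b(*q))]), onz(A,a(*p),125), onz(B,b(*q),125))
E
```

```text
[404.3 318.6 125.8] [0.20391863975404512, 0.2039186397540679] [404.5 318.4 125. ] [404.1 318.4 125. ]
[414.  318.2 124.1] [0.01592109239298727, 0.015921092393004117] [414.  318.4 125. ] [413.9 318.4 125. ]
[404.3 263.3 126.7] [0.18858502623458964, 0.18858502623462595] [404.5 262.5 125. ] [404.1 262.4 125. ]
[413.8 263.1 126.5] [0.11909608103910045, 0.11909608103915226] [413.9 262.5 125. ] [413.7 262.4 125. ]
```

Call:
{"method": "arm_command", "body": {"series": [{"tx": 0.26, "ty": -0.13, "tz": 2, "spin": 0}, {"tx": 0.26, "ty": -0.13, "tz": 4, "spin": 0}, {"tx": 0.26, "ty": -0.13, "tz": 6, "spin": 0}, {"tx": 0.26, "ty": -0.13, "tz": 6.7, "spin": 0}, {"tx": 0.26, "ty": -0.13, "tz": 6.7, "spin": 0}, {"tx": 0.26, "ty": -0.13, "tz": 6.7, "spin": 0}], "claw": 4}}

```text
clock: 4.7
tcp_pos: [410.2, 290.8, 102.2]
orientation: [[0.002, 1.0, 0.005], [1.0, -0.002, 0.002], [0.002, 0.005, -1.0]]
contact_force: [-0.3, -0.0, -0.1]
grip_width: 49.7
```

Call:
{"method": "arm_command", "body": {"series": [{"tx": 0, "ty": 0, "tz": 0, "spin": 0}, {"tx": 0, "ty": 0, "tz": 0, "spin": 0}, {"tx": 0, "ty": 0, "tz": 0, "spin": 0}, {"tx": 0, "ty": 0, "tz": 0, "spin": 0}, {"tx": 0, "ty": 0, "tz": 0, "spin": 0}, {"tx": 0, "ty": 0, "tz": 0, "spin": 0}, {"tx": 0, "ty": 0, "tz": 0, "spin": 0}, {"tx": 0, "ty": 0, "tz": 0, "spin": 0}], "claw": 0.5, "force": 40}}

```text
clock: 5.5
tcp_pos: [410.2, 290.9, 102.3]
orientation: [[0.002, 1.0, 0.005], [1.0, -0.002, 0.002], [0.002, 0.005, -1.0]]
contact_force: [0.2, -0.9, 1.4]
grip_width: 9.7
```

```bash
python3 look.py w5
```

```text
5.55 [410.27271028 290.85340987 102.34593805] [[0.0017, 1.0, 0.0054], [1.0, -0.0017, 0.0021], [0.0021, 0.0054, -1.0]] [-0.91132366 -0.00661065  3.2727304 ] 9.824535561065934 0.00227671608412147
```

View pics/w5.png

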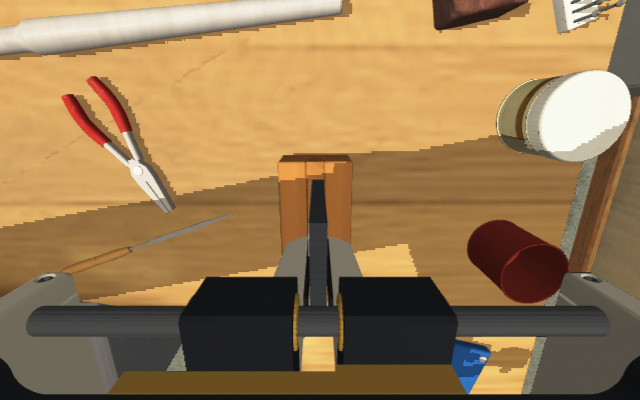

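Call:
{"method": "arm_command", "body": {"series": [{"tx": 0, "ty": 0, "tz": -1.5, "spin": 0}, {"tx": 0, "ty": 0, "tz": -3.5, "spin": 0}, {"tx": 0, "ty": 0, "tz": -5, "spin": 0}, {"tx": 0, "ty": 0, "tz": -6.3, "spin": 0}, {"tx": -2, "ty": 0.4, "tz": -6.3, "spin": 2}, {"tx": -5, "ty": 1, "tz": -6.3, "spin": 6}, {"tx": -8, "ty": 1.7, "tz": -6.3, "spin": 10}, {"tx": -11, "ty": 2.3, "tz": -6.3, "spin": 14}, {"tx": -14, "ty": 2.9, "tz": -6.3, "spin": 15.7}, {"tx": -16, "ty": 3.3, "tz": -6.3, "spin": 15.7}, {"tx": -16.5, "ty": 3.4, "tz": -6.3, "spin": 15.7}, {"tx": -16.5, "ty": 3.4, "tz": -6.3, "spin": 15.7}, {"tx": -16.5, "ty": 3.4, "tz": -6.3, "spin": 15.7}, {"tx": -16.5, "ty": 3.4, "tz": -6.3, "spin": 15.7}]}}

```text
clock: 6.95
tcp_pos: [443.3, 126.6, 165.1]
orientation: [[0.271, 0.963, 0.005], [0.963, -0.271, 0.002], [0.004, 0.004, -1.0]]
contact_force: [0.7, -0.1, -1.8]
grip_width: 9.7
```

```bash
python3 look.py w6;python3 - <<'E'
from station import cams
from h import *
for n in("scene","top"): cv2.imwrite(f"pics/{n}6.png",cams.get_image(n)[:,:,::-1])
a=cv2.imread("pics/scene6.png");crop(a,230,100,390,220,"pics/s6c.png",5)
E
```

```text
7.0 [443.33290202 126.60801047 165.10633371] [[0.2709, 0.9626, 0.0051], [0.9626, -0.2709, 0.0023], [0.0036, 0.0043, -1.0]] [ 0.75187615 -0.47750148 -0.95733047] 9.497613371578929 0.001846006769408742
```

View pics/w6.png

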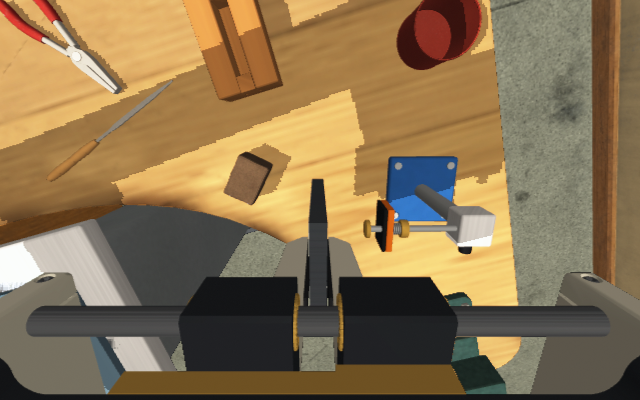

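View pics/s6c.png

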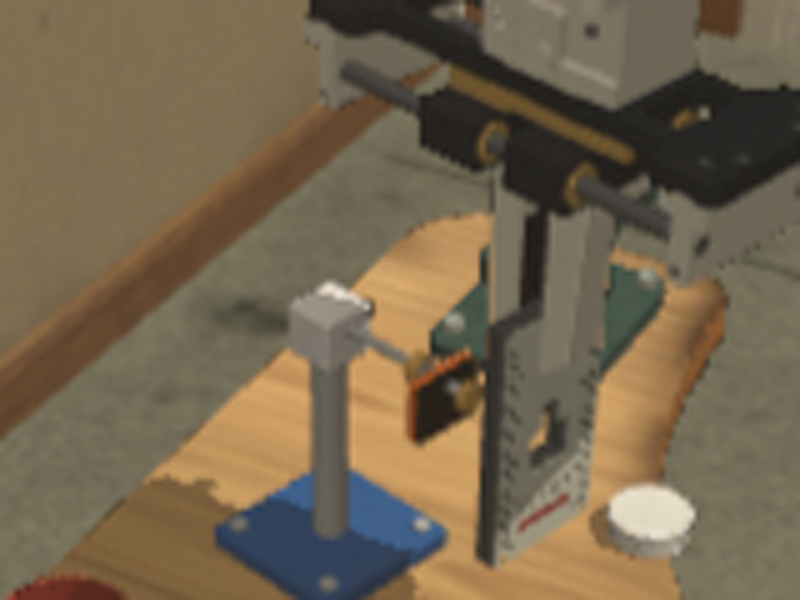

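```bash
python3 - <<'E'
from h import *
a=cv2.imread("pics/scene6.png");crop(a,310,155,360,215,"pics/s6d.png",10)
a=cv2.imread("pics/w6.png");crop(a,280,165,360,265,"pics/w6c.png",6)
E
```

```text
(no output)
```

View pics/s6d.png

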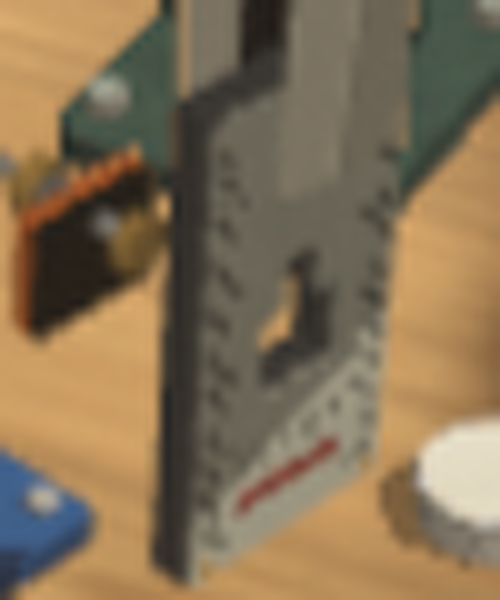

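View pics/w6c.png

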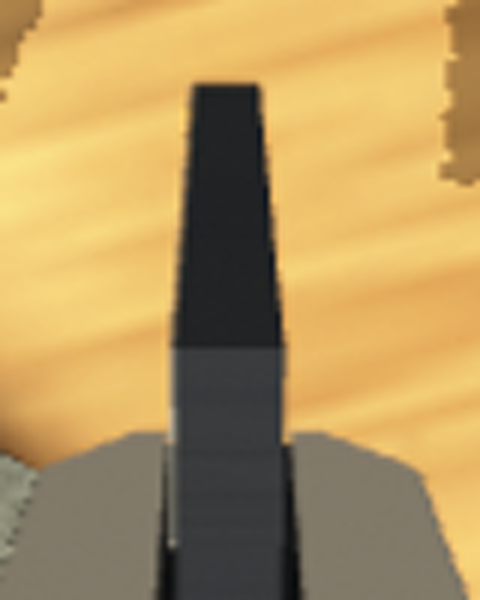

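```bash
python3 - <<'E'
from h import *
import pickle
from station import cams
np.set_printoptions(precision=1,suppress=True)
A=pickle.load(open("pics/w6.pkl","rb"));S=cams.camera_info("scene")
tcp=np.array([443.3,126.6,165.1]); th=np.radians(15.75); d=np.array([np.cos(th),-np.sin(th),0]);n=np.array([np.sin(th),np.cos(th),0])
def onp(info,px,s):
    e,r=ray(info,px);X=e+r*((s-e@d)/(r@d));return X@n-tcp@n,X[2]-tcp[2],X@n,X[2]
w=lambda x,y:(280+(x-2.5)/6,165+(y-2.5)/6); sc=lambda x,y:(310+(x-4.5)/10,155+(y-4.5)/10)
s0=tcp@d
print("s0",s0,"tcp n",tcp@n)
for nm,p,z in [("topF",(173,347),187.8),("topB",(285,347),187.8),("botF",(194,84),77.8),("botB",(260,84),77.8)]:
    X=onz(A,w(*p),z);print(nm,(X-tcp)@n,(X-tcp)@d)
for nm,p in [("top +y",(212,135)),("bot +y",(190,582)),("mouth BL",(260,383)),("mouth BR",(326,342)),("slot top",(302,252))]: print(nm,np.array(onp(S,sc(*p),s0-5)))
print("head", np.array(onp(S,sc(137,240),432-4)), np.array(onp(S,(220+515/5,140+188/5),428)))
E
```

```text
s0 392.2920453669835 tcp n 242.17638436021915
topF 27.66865371677609 -4.800133909543575
topB 27.640867788116374 5.123960741671883
botF 27.499126622700565 -4.4662709736680295
botB 27.480280398047306 5.370802419509079
top +y [ 28.   22.2 270.2 187.3]
bot +y [ 27.9 -83.8 270.   81.3]
mouth BL [ 10.3 -44.  252.5 121.1]
mouth BR [ -8.9 -44.2 233.2 120.9]
slot top [  0.2 -17.9 242.4 147.2]
head [  2.3 -35.  244.4 130.1] [  3.1 -32.3 245.3 132.8]
```

Call:
{"method": "arm_command", "body": {"series": [{"tx": 0, "ty": 0.8, "tz": 0, "spin": 0}, {"tx": 0, "ty": 1.8, "tz": 0, "spin": 0}, {"tx": 0, "ty": 2.5, "tz": 0, "spin": 0}, {"tx": 0, "ty": 2.8, "tz": 0, "spin": 0}, {"tx": 0, "ty": 2.8, "tz": 0, "spin": 0}]}}

```text
clock: 7.6
tcp_pos: [471.0, 118.6, 165.1]
orientation: [[0.271, 0.962, 0.005], [0.962, -0.272, 0.002], [0.003, 0.004, -1.0]]
contact_force: [-0.2, -1.1, -1.4]
grip_width: 9.8
```

```bash
python3 look.py w7; python3 - <<'E'
from h import *
from station import cams
a=cams.get_image("scene")[:,:,::-1];crop(a,290,140,360,215,"pics/s7d.png",8)
E
```

```text
7.65 [470.5180558  118.67374711 165.08137104] [[0.2713, 0.9625, 0.0047], [0.9625, -0.2714, 0.0022], [0.0034, 0.0039, -1.0]] [-0.21629615 -1.10677211 -1.71592594] 9.637429143490653 0.013156739217908222
```

View pics/w7.png

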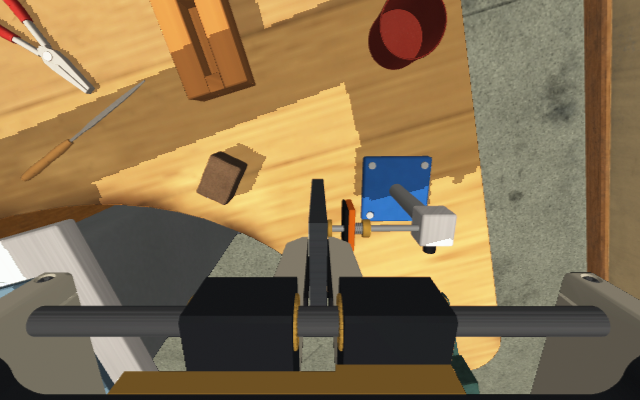

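View pics/s7d.png

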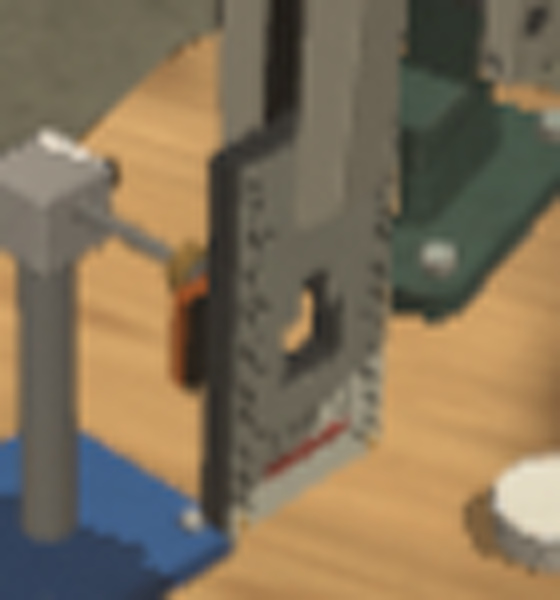

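Call:
{"method": "arm_command", "body": {"series": [{"tx": 0, "ty": 0.1, "tz": 0, "spin": 0}, {"tx": 0, "ty": 0.2, "tz": 0, "spin": 0}, {"tx": 0, "ty": 0.3, "tz": 0, "spin": 0}, {"tx": 0, "ty": 0.35, "tz": 0, "spin": 0}]}}

```text
clock: 8.1
tcp_pos: [473.7, 117.8, 165.2]
orientation: [[0.271, 0.963, 0.005], [0.963, -0.271, 0.002], [0.003, 0.004, -1.0]]
contact_force: [0.3, 0.5, -0.8]
grip_width: 9.7
```

Call:
{"method": "arm_command", "body": {"series": [{"tx": 0, "ty": 0.1, "tz": 0, "spin": 0}, {"tx": 0, "ty": 0.2, "tz": 0, "spin": 0}, {"tx": 0, "ty": 0.2, "tz": 0, "spin": 0}]}}

```text
clock: 8.4
tcp_pos: [475.8, 117.2, 165.2]
orientation: [[0.271, 0.963, 0.005], [0.963, -0.271, 0.002], [0.003, 0.004, -1.0]]
contact_force: [-0.4, -0.0, -2.1]
grip_width: 9.5
```

Call:
{"method": "arm_command", "body": {"series": [{"tx": 0, "ty": 0.1, "tz": 0, "spin": 0}, {"tx": 0, "ty": 0.2, "tz": 0, "spin": 0}, {"tx": 0, "ty": 0.3, "tz": 0, "spin": 0}, {"tx": 0, "ty": 0.3, "tz": 0, "spin": 0}]}}

```text
clock: 8.8
tcp_pos: [478.8, 116.4, 165.2]
orientation: [[0.271, 0.962, 0.005], [0.962, -0.271, 0.002], [0.004, 0.004, -1.0]]
contact_force: [-0.5, -0.2, -1.6]
grip_width: 9.7
```

Call:
{"method": "arm_command", "body": {"series": [{"tx": 0, "ty": 0.1, "tz": 0, "spin": 0}, {"tx": 0, "ty": 0.2, "tz": 0, "spin": 0}, {"tx": 0, "ty": 0.3, "tz": 0, "spin": 0}, {"tx": 0, "ty": 0.3, "tz": 0, "spin": 0}]}}

```text
clock: 9.2
tcp_pos: [481.9, 115.5, 165.2]
orientation: [[0.271, 0.962, 0.005], [0.962, -0.271, 0.002], [0.003, 0.004, -1.0]]
contact_force: [-0.1, -0.5, -2.6]
grip_width: 9.5
```

```bash
python3 look.py w8; python3 - <<'E'
from h import *
from station import cams
a=cams.get_image("scene")[:,:,::-1];crop(a,290,140,360,215,"pics/s8d.png",8)
a=cv2.imread("pics/w8.png");crop(a,260,150,440,270,"pics/w8c.png",4)
E
```

```text
9.25 [481.75168149 115.52769382 165.20097713] [[0.2713, 0.9625, 0.005], [0.9625, -0.2713, 0.0022], [0.0035, 0.0042, -1.0]] [ 0.14059089 -0.72074094 -1.57826511] 9.883388284733883 0.0017909685622168668
```

View pics/s8d.png

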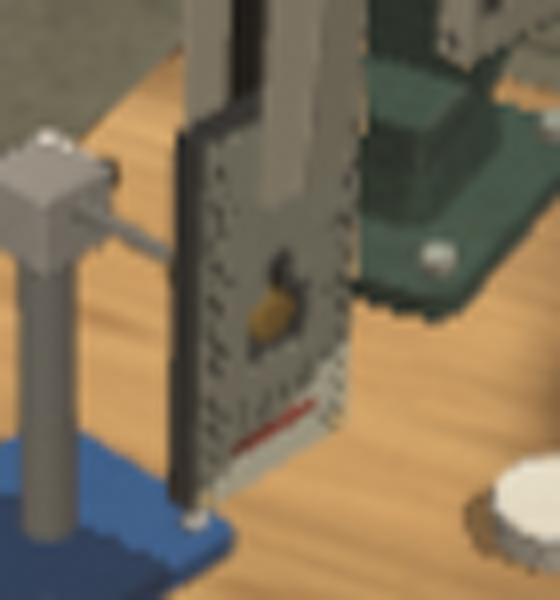

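View pics/w8c.png

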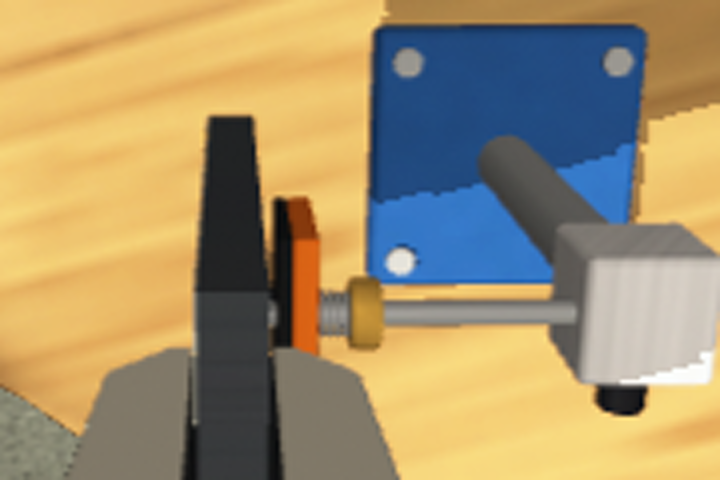

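Call:
{"method": "arm_command", "body": {"series": [{"tx": 0, "ty": 0.1, "tz": 0, "spin": 0}, {"tx": 0, "ty": 0.2, "tz": 0, "spin": 0}, {"tx": 0, "ty": 0.25, "tz": 0, "spin": 0}, {"tx": 0, "ty": 0.25, "tz": 0, "spin": 0}]}}

```text
clock: 9.7
tcp_pos: [484.2, 114.8, 165.2]
orientation: [[0.271, 0.962, 0.005], [0.962, -0.271, 0.002], [0.003, 0.004, -1.0]]
contact_force: [0.4, 0.0, -1.4]
grip_width: 9.7
```

Call:
{"method": "arm_command", "body": {"series": [{"tx": 0, "ty": 0.05, "tz": 0, "spin": 0}, {"tx": 0, "ty": 0.1, "tz": 0, "spin": 0}, {"tx": 0, "ty": 0.1, "tz": 0, "spin": 0}]}}

```text
clock: 10.0
tcp_pos: [485.0, 114.6, 165.2]
orientation: [[0.271, 0.962, 0.005], [0.962, -0.271, 0.002], [0.003, 0.004, -1.0]]
contact_force: [0.1, -0.3, -1.3]
grip_width: 9.9
```

Call:
{"method": "arm_command", "body": {"series": [{"tx": 0, "ty": 0.05, "tz": 0, "spin": 0}, {"tx": 0, "ty": 0.1, "tz": 0, "spin": 0}, {"tx": 0, "ty": 0.1, "tz": 0, "spin": 0}]}}

```text
clock: 10.3
tcp_pos: [485.6, 114.4, 165.1]
orientation: [[0.271, 0.963, 0.004], [0.963, -0.271, 0.002], [0.003, 0.003, -1.0]]
contact_force: [-2.4, 0.1, -0.1]
grip_width: 10.0
```

Call:
{"method": "arm_command", "body": {"series": [{"tx": 0, "ty": 0.05, "tz": 0, "spin": 0}, {"tx": 0, "ty": 0.1, "tz": 0, "spin": 0}, {"tx": 0, "ty": 0.1, "tz": 0, "spin": 0}]}}

```text
clock: 10.6
tcp_pos: [486.3, 114.2, 165.0]
orientation: [[0.271, 0.962, 0.003], [0.962, -0.271, 0.003], [0.003, 0.002, -1.0]]
contact_force: [-1.4, 0.8, -0.6]
grip_width: 9.7
```

```bash
for i in 1; do python3 look.py w9; done
```

```text
10.65 [486.30452491 114.18835008 165.01150785] [[0.2713, 0.9625, 0.0031], [0.9625, -0.2713, 0.0025], [0.0033, 0.0023, -1.0]] [-2.61274165  0.92253306 -0.73993784] 9.793186096982536 0.0008879155834910883
```

Call:
{"method": "arm_command", "body": {"series": [{"tx": 0, "ty": 0.06, "tz": 0, "spin": 0}, {"tx": 0, "ty": 0.12, "tz": 0, "spin": 0}, {"tx": 0, "ty": 0.12, "tz": 0, "spin": 0}]}}

```text
clock: 10.95
tcp_pos: [487.1, 114.0, 164.9]
orientation: [[0.271, 0.963, 0.002], [0.962, -0.271, 0.003], [0.003, 0.001, -1.0]]
contact_force: [-3.5, 1.7, 1.1]
grip_width: 9.8
```

```bash
python3 look.py w10;  python3 - <<'E'
from h import *
a=cv2.imread("pics/w10.png");crop(a,260,150,440,270,"pics/w10c.png",4)
E
```

```text
11.0 [487.1354792  113.98875985 164.88282718] [[0.2712, 0.9625, 0.0023], [0.9625, -0.2712, 0.0027], [0.0032, 0.0015, -1.0]] [-3.73514089  1.90737638 -0.0362566 ] 9.708436210496101 0.0011718059288398932
```

View pics/w10c.png

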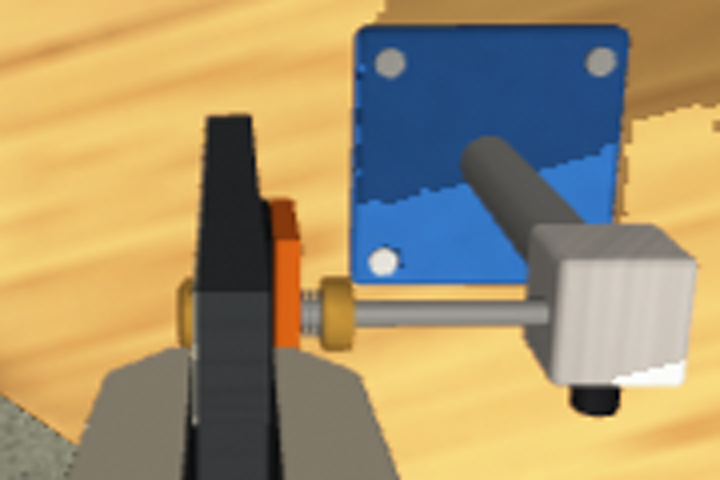

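Call:
{"method": "arm_command", "body": {"series": [{"tx": 0, "ty": 0, "tz": 0.15, "spin": 0}, {"tx": 0, "ty": 0, "tz": 0.3, "spin": 0}, {"tx": 0, "ty": 0, "tz": 0.45, "spin": 0}, {"tx": 0, "ty": 0, "tz": 0.6, "spin": 0}]}}

```text
clock: 11.4
tcp_pos: [487.1, 114.0, 158.7]
orientation: [[0.271, 0.963, 0.002], [0.962, -0.271, 0.003], [0.003, 0.001, -1.0]]
contact_force: [-3.4, 1.4, 0.1]
grip_width: 10.0
```

Call:
{"method": "arm_command", "body": {"series": [{"tx": 0, "ty": 0, "tz": 0.15, "spin": 0}, {"tx": 0, "ty": 0, "tz": 0.3, "spin": 0}, {"tx": 0, "ty": 0, "tz": 0.45, "spin": 0}, {"tx": 0, "ty": 0, "tz": 0.6, "spin": 0}]}}

```text
clock: 11.8
tcp_pos: [487.1, 114.1, 152.5]
orientation: [[0.271, 0.963, 0.002], [0.963, -0.271, 0.003], [0.003, 0.001, -1.0]]
contact_force: [-2.9, 1.7, 0.1]
grip_width: 9.7
```

Call:
{"method": "arm_command", "body": {"series": [{"tx": 0, "ty": 0, "tz": 0.15, "spin": 0}, {"tx": 0, "ty": 0, "tz": 0.3, "spin": 0}, {"tx": 0, "ty": 0, "tz": 0.4, "spin": 0}, {"tx": 0, "ty": 0, "tz": 0.4, "spin": 0}]}}

```text
clock: 12.2
tcp_pos: [487.0, 114.1, 148.3]
orientation: [[0.271, 0.962, 0.002], [0.962, -0.271, 0.003], [0.003, 0.001, -1.0]]
contact_force: [-4.2, 1.6, -1.4]
grip_width: 9.8
```

Call:
{"method": "arm_command", "body": {"series": [{"tx": 0, "ty": 0, "tz": 0.05, "spin": 0}, {"tx": 0, "ty": 0, "tz": 0.1, "spin": 0}, {"tx": 0, "ty": 0, "tz": 0.1, "spin": 0}]}}

```text
clock: 12.5
tcp_pos: [487.0, 114.1, 147.3]
orientation: [[0.271, 0.963, 0.002], [0.963, -0.271, 0.003], [0.003, 0.001, -1.0]]
contact_force: [-4.2, 1.0, 0.9]
grip_width: 9.8
```

Call:
{"method": "arm_command", "body": {"series": [{"tx": 0, "ty": 0, "tz": 0.05, "spin": 0}, {"tx": 0, "ty": 0, "tz": 0.05, "spin": 0}]}}

```text
clock: 12.7
tcp_pos: [487.0, 114.1, 146.8]
orientation: [[0.271, 0.962, 0.002], [0.962, -0.271, 0.003], [0.003, 0.001, -1.0]]
contact_force: [-3.7, 1.4, 0.1]
grip_width: 9.8
```

Call:
{"method": "arm_command", "body": {"series": [{"tx": 0, "ty": 0, "tz": 0.05, "spin": 0}, {"tx": 0, "ty": 0, "tz": 0.05, "spin": 0}]}}

```text
clock: 12.9
tcp_pos: [487.1, 114.1, 146.6]
orientation: [[0.271, 0.963, 0.002], [0.962, -0.271, 0.003], [0.003, 0.001, -1.0]]
contact_force: [-5.2, 1.8, 2.2]
grip_width: 10.1
```

Call:
{"method": "arm_command", "body": {"series": [{"tx": 0, "ty": 0, "tz": 0.05, "spin": 0}, {"tx": 0, "ty": 0, "tz": 0.05, "spin": 0}]}}

```text
clock: 13.1
tcp_pos: [487.1, 114.1, 146.6]
orientation: [[0.271, 0.963, 0.003], [0.963, -0.271, 0.003], [0.003, 0.002, -1.0]]
contact_force: [-4.9, 2.4, 5.0]
grip_width: 9.8
```

```bash
python3 look.py w11; python3 - <<'E'
from h import *
from station import cams
a=cams.get_image("scene")[:,:,::-1];crop(a,290,140,360,215,"pics/s11.png",8)
E
```

```text
13.15 [487.0960865  114.11277258 146.52538283] [[0.2712, 0.9625, 0.0025], [0.9625, -0.2712, 0.0028], [0.0034, 0.0016, -1.0]] [-4.7958021   1.2815469   4.18002297] 9.60261774910885 0.0011586489134135882
```

View pics/s11.png

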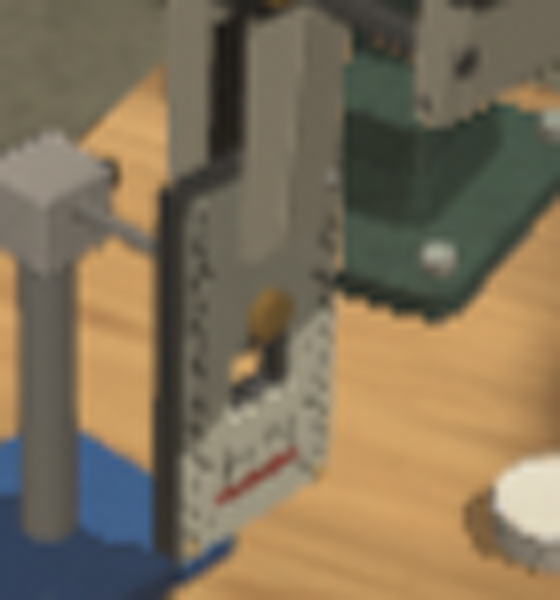

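The picture shows the brass head in front of the narrow slot at (267,312), with the mouth open below it. The end of the slot was felt at about +5 N. I'll release now, opening the fingers only a little way.

Call:
{"method": "arm_command", "body": {"series": [{"tx": 0, "ty": 0, "tz": 0, "spin": 0}, {"tx": 0, "ty": 0, "tz": 0, "spin": 0}, {"tx": 0, "ty": 0, "tz": 0, "spin": 0}, {"tx": 0, "ty": 0, "tz": 0, "spin": 0}, {"tx": 0, "ty": 0, "tz": 0, "spin": 0}, {"tx": 0, "ty": 0, "tz": 0, "spin": 0}], "claw": 3.5}}

```text
clock: 13.8
tcp_pos: [487.3, 114.0, 146.5]
orientation: [[0.271, 0.963, 0.003], [0.963, -0.271, 0.003], [0.003, 0.002, -1.0]]
contact_force: [-0.4, 0.9, -0.1]
grip_width: 34.8
```

```bash
python3 look.py w12
```

```text
13.85 [487.18985654 114.05068822 146.4941077 ] [[0.2712, 0.9625, 0.0026], [0.9625, -0.2712, 0.0027], [0.0033, 0.0018, -1.0]] [ 0.50827942 -0.40793268  0.61480649] 34.67995380922049 0.002219036436345777
```

View pics/w12.png

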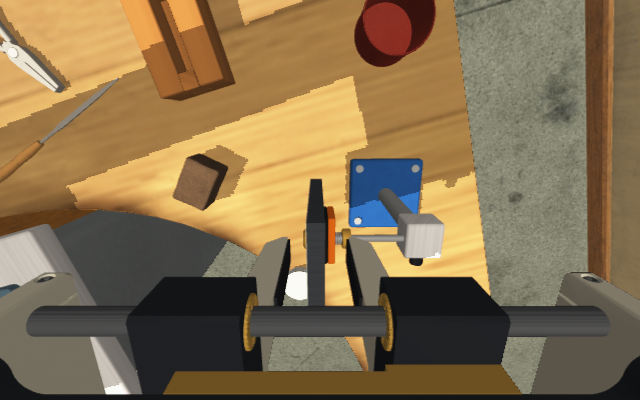

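Released: the plate hangs upright between the open fingers, with its edge near column 317. I'll retreat straight up.

Call:
{"method": "arm_command", "body": {"series": [{"tx": 0, "ty": 0, "tz": -1, "spin": 0}, {"tx": 0, "ty": 0, "tz": -2.5, "spin": 0}, {"tx": 0, "ty": 0, "tz": -4.5, "spin": 0}, {"tx": 0, "ty": 0, "tz": -7, "spin": 0}, {"tx": 0, "ty": 0, "tz": -9, "spin": 0}, {"tx": 0, "ty": 0, "tz": -10, "spin": 0}, {"tx": 0, "ty": 0, "tz": -10, "spin": 0}]}}

```text
clock: 14.55
tcp_pos: [487.9, 113.8, 248.3]
orientation: [[0.271, 0.963, 0.006], [0.963, -0.271, 0.003], [0.004, 0.005, -1.0]]
contact_force: [-0.7, -0.4, -0.5]
grip_width: 35.0
```

```bash
python3 look.py w13; python3 - <<'E'
from h import *
from station import cams
a=cams.get_image("scene")[:,:,::-1];cv2.imwrite("pics/scene13.png",a);crop(a,260,130,370,220,"pics/s13.png",7)
a=cv2.imread("pics/w13.png");crop(a,260,150,400,250,"pics/w13c.png",5)
E
```

```text
14.6 [487.15512528 113.80157916 246.925181  ] [[0.2712, 0.9625, 0.0039], [0.9625, -0.2712, 0.0027], [0.0037, 0.003, -1.0]] [-0.12069018 -0.34229504 -0.14051574] 34.97804204147982 0.03284138547374535
```

View pics/s13.png

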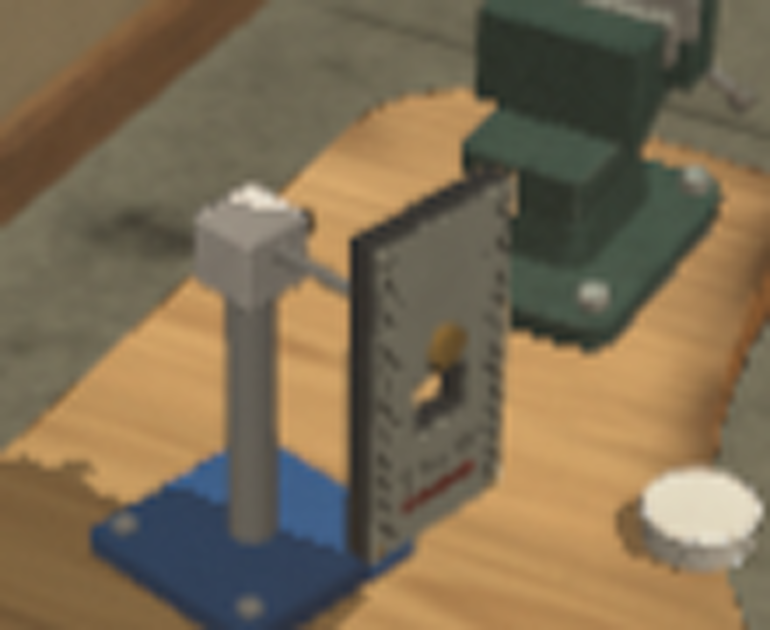

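View pics/w13c.png

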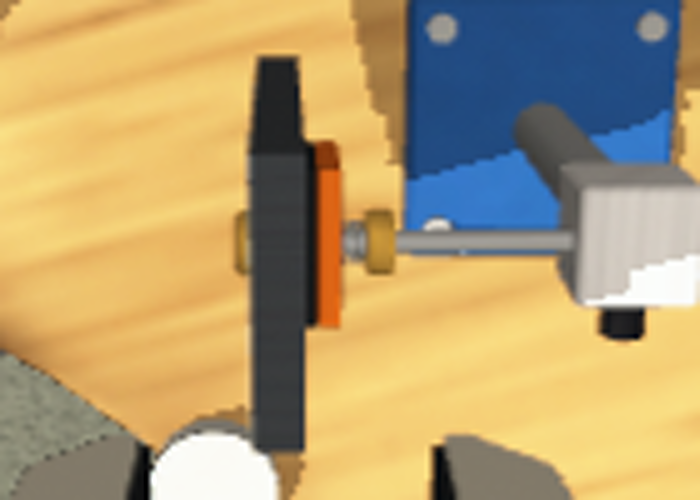

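```bash
python3 - <<'E'
from h import *
import pickle
from station import ctrl
np.set_printoptions(precision=1,suppress=True)
A=pickle.load(open("pics/w13.pkl","rb"))
th=np.radians(15.75); d=np.array([np.cos(th),-np.sin(th),0]);n=np.array([np.sin(th),np.cos(th),0])
w=lambda x,y:(260+(x-2)/5,150+(y-2)/5)
for nm,p,z in [("topF+y",(249,152),169.5),("topB+y",(305,152),169.5),("topF-y",(255,450),169.5),("topB-y",(304,450),169.5),("botF+y",(257,58),59.5),("botB+y",(299,58),59.5)]:
    X=onz(A,w(*p),z);print(nm,"n",X@n,"s",X@d)
print(ctrl.observe()["clock"])
E
```

```text
topF+y n 270.08914327919905 s 432.1889043260383
topB+y n 270.06668293042804 s 441.8842526218169
topF-y n 213.96730539742714 s 432.77359675269054
topB-y n 213.93315255793604 s 441.8101795038924
botF+y n 269.2693334928645 s 431.8236860633089
botB+y n 269.24980497154735 s 442.1472922856677
14.65
```

```bash
python3 -c "
from station import finish_job
print(finish_job())"
```

```text
the job is handed in; nothing more can be done
None
```

The gauge is hanging on the hook with its graduated face outward, and I handed the job in at about 14.7 s of the 53 s allowed. `finish_job` reports no verdict.

**What I did:**
- I measured the gauge, the rod and the hook head from two views each. The measured heights matched the nominal ones within about 2 mm.
- I gripped the plate across its top 23 mm, lifted it out of the rest, turned it 15.7° and passed the head through the mouth without contact.
- I felt the buffer start to give at about 2.4 N and pressed it back about 2 mm, at roughly 4 N.
- I slid the plate down about 18 mm until it stopped. The vertical force there read about 5 N, and the largest total force I saw was about 7.5 N.
- I opened the fingers and backed straight up.

**Last checks:**

| Check | Result |
|---|---|
| Sideways, plate centre against the rod | about 0.4 mm off |
| Upright | about 0.01 rad off |
| Square to the rod | within about 0.01 rad |
| Plate behind the head | front face at the head's back, as measured |
| Stop height against the computed home height | within about 0.3 mm |
| Contact force after retreat | about zero |

**Disagreed or not checked:**
- The scene camera read heights about 3–5 mm high at the hook. It did so for both the head and the keyhole, so I went by the wrist camera and the nominal heights instead.
- One move call was refused for incomplete rows, and I re-sent it.
- I did not re-measure the bystanders at the end. No move came near them and none looked displaced in the pictures.

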